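# Load the reader's check standard

### The arm

A 7-joint arm with a two-finger parallel gripper is mounted at the origin on the work surface. World frame = base frame: x ahead of the robot, y to its left, z up, the work surface at z = 0. Lengths are in m, angles in rad, forces in N, time in s.
With the tool pointing down it reaches from about 0.425 to 0.875 m from the base axis. Payload 4.7 kg.
Tool frame: the origin (TCP) lies midway between the tips of the shut fingers; the grasp point (between the pads) lies 19 mm behind it; x points along the fingers, z is the direction in which the jaws open and shut, and the axes are right-handed (so a half turn about x gives the same grasp; the last joint's range is limited). The gripper opens to 87 mm and grips with 3 to 60 N. Pads are 19 mm wide; open, the fingers measure 117 mm over their backs; the gripper's body (75 mm by 190 mm) begins 51 mm behind the grasp point.
Start: joints at [1.341, 0.321, -0.07, 1.45, 0.023, 1.371, -0.057], TCP at [0.157, -0.631, 0.192] pointing down, gripper open.
Joint ranges: [-2.86, 2.86], [-0.3, 2.09], [-1.38, 1.24], [0.06, 2.45], [-1.56, 4.7], [0.09, 2.05], [-2.69, 2.69]. Speed limits (rad/s): [2.57, 2.57, 3.14, 3.14, 3.14, 3.14, 3.14].

### API

Orientations are given as a rotation vector (axis times angle).
In Python, from bench import ctrl, vision, close_job gives the robot as it stands. The module is installed in compiled form; this text tells all that it offers.
- The arm moves only by the tool servo_tool, never from a script. Its argument "commands" is a list that holds one entry, the list of rows, each a list of 7 numbers: the turn, a rotation vector about the tool's x, y, z in degrees, then the shift along the tool's x, y, z in mm, then the finger opening in mm, from 0 to 87. In form: [[[wx, wy, wz, x, y, z, grip], ...]]. A call has 1 to 5 rows; each row is the pose to reach, as a shift and turn from the pose commanded when the call began, along the tool's axes at that moment; what a row does not reach only later rows make up. A row lasts 1/8 s, in which the tool goes at most 62.5 mm and 10.7 degrees, less where a joint would pass 70% of its speed; a pose out of reach is approached as far as the arm can. A call with a gripper value outside its range is refused whole. The fingers move at their own pace and stop on an object; "newtons" is the grip in N (left out, the last holds). Time passes only in rows, so rows that repeat a pose let the fingers close. It gives the time, the measured TCP pose, the force and the opening at its end, in the units of the state.
- ctrl.get_state(): the state, without advancing time (a new reading comes with each control period).
- vision.get_image(name): name is "scene" or "side" or "wrist"; returns the picture (384x512x3 uint8, red, green, blue); there is no depth.
- vision.camera_info(name): a dict with "fov_y" (degrees; the focal length in pixels is half the picture's height over the tangent of half this angle, whatever the lens; pixels are square), "cx", "cy" (the principal point, pixels), "dist" ([k1, k2, p1, p2, k3] as OpenCV has them; the pictures are not rectified), "pose" (4x4, takes a point from camera to world coordinates). Camera axes: x right, y down, z forward; pixel columns grow to the right and rows downward; lengths in m; the calibration is good to about 2 mm. A picture is of the moment at which its call begins: read the wrist's pose just before it. camera_info takes no time and is no camera call; for the wrist camera it gives the pose at the moment of the call.
- close_job(): hands the job in, once; it reports no verdict.
The state is a dict: "time": time; "joint_positions": joint angles; "qd": joint speeds; "joint_torque": joint torques, N m; "position": TCP position; "tool_rot": TCP orientation; "ft_force": force on the tool from outside, world axes, zero at the start; "torque": the same for the moment, N m; "grip_width": opening from 0.0 (shut) to 1.0 (fully open).
Only numpy, scipy, OpenCV 4.12 (cv2) and the standard library are available. Lean on these libraries where they do the work, as an engineer would, in place of code of your own. Each camera call takes 0.05 s, during which the arm holds its last target. There are 200 camera calls.

### The job

Run-up check of the reader: take the standard with the single round window out of its case and clamp it in the reader's carriage. It lies flush, so press down its end nearest the robot until it tips and stays up, then grip the raised end; on the carriage push the sprung jaw back with it, set it down flat on the plate between the guides and let the jaw clamp it against the fixed stop. Leave the other two standards lying in their pockets.

Things in the scene. Friction and masses are not known exactly. Their poses are not given: they have to be found in the camera images.
- std_round_mid (a point): centre of the standard to load: plain aluminium cassette 76 x 38 x 12 mm, about 75 g, one round dark window 25 mm wide in its top; half-way up, 6 mm above its underside. x = length, y = width, z = out of the window. Top 5 mm only 66 mm long: each end has a step 5 x 5 mm. Grip its long sides, flat over the full 12 mm. It may be turned end for end
- std_three_mid (a point): centre of another standard, same size and metal, with three small round windows in a row; to be left in its pocket
- std_slot_mid (a point): centre of another standard, same size and metal, with one long slot window; to be left in its pocket
- case: fitted case, fixed; black insert in a grey shell 114 (x) x 181 mm (y), insert's top 37 mm above the table. Origin on the table under its middle; x along the pockets, away from the robot. Three pockets 78 (x) x 41 mm (y), centred at x = 0, y = -52, 0, 52 mm, each with one standard, flush with the insert, 1 mm free at its ends, 1.5 mm at its sides. Which standard is in which pocket varies
- press_end (a point): point on the case where to press in the middle pocket: over its hollow end near the robot (case x = -28 mm), at flush level; other pockets +-52 mm along the case's y. Press with closed fingers inside the pocket (it reaches from x = -39 to +39 mm): a few newtons, about 6 to 9 mm below flush, and the standard tips by 30 degrees and stays so, its far (+x) end up
- tip_edge (a point): edge in the middle pocket's floor over which the standard tips (case x = -1 mm, 25 mm above the table), along y; alike in all pockets. For x beyond it the floor is flat, on the near side it falls away at 30 degrees. A tipped standard rests on that slope: 29 mm from its middle towards the raised end its underside is about 1 to 3 mm, its upper side 12 to 13 mm above the insert's top
- lid_mid (a point): middle of the case's lid, which lies folded right back on the table beside the case (114 x 181 mm, 18 mm high, the rim's level); part of the case
- reader: bench-top reader, fixed: white housing 320 (x) x 300 (y) x 211 mm high, its carriage run out towards +y: a dark steel plate, top 70 mm above the table, x = -77 to 57 mm, out to y = 38 mm. Origin on the table under the middle of a clamped standard. Two side guides stand on the plate at x = -26 to 0 mm, inner faces at y = +-21.5 mm, 5 mm wide and 5 mm high
- nest (a point): where the standard's centre lies once it is clamped: on the carriage, 6 mm above its plate, 76 mm above the table; x along the clamped standard, from the jaw towards the stop, z up
- stop_face (a point): middle of the fixed stop's face, 38 mm from the nest towards +x; the stop is a steel block 24 mm wide (y), 7 mm high from the plate, 8 mm thick
- front (a point): point on the housing's front face (reader y = -125 mm) at the height of the carriage plate; the housing lies beyond it, towards -y
- jaw_face (a point): middle of the face of the sprung jaw, a steel block 34 mm wide, 12 mm thick, 0.5 to 18.5 mm above the carriage plate, at the -x end of the nest, facing the stop; 72.5 mm from the stop with nothing in. A bracket 40 mm wide, 18 mm high stands behind it at reader x = -64 to -72 mm
- jaw (a joint): how far the sprung jaw is pushed back (to the nest's -x), m: 0 = closed on its limit, 0.010 = fully back (82.5 mm to the stop), 0.0035 with the standard clamped. Its spring closes it: 2.5 N at 0, 0.5 N more per mm. The clamped standard does not sink by itself: if let go above the plate it hangs there and must be pushed down
There are look-alikes about, which are no part of the job. Leave any red or yellow look-alike of the part that bears std_round_mid alone.

How it is judged:
By the outcome, as a careful person would: the job done as asked, in the order asked, and still so for the second after the job is handed in, with the robot touching nothing.
It also fails if it takes over 64 s, if anything falls off the work surface, if the arm or the gripper's body presses on something with over 40 N, if the wrist force passes 120 N, or if a joint passes its speed limit or range.

## Working session

There is one attempt and no reset: what is moved stays moved. The work goes in short steps, Python scripts to look and compute and a tool call to move; the robot and the scene stay as the last step left them, time stands still between calls to the robot, and variables do not carry over. Pictures are saved under pics/ and viewed, about 8 in all and at most 12, crops included, and the job is handed in when it is done.

Besides the shell and the picture viewer there is one more tool, called by a JSON object that holds its "name" and its "arguments", one argument or row to a line. servo_tool: Moves the arm, as the interface text tells. Its arguments: {"type":"object","properties":{"commands":{"type":"array"},"newtons":{"type":"number"}},"required":["commands"]}

```bash
mkdir -p pics; cat > h.py <<'E'
import numpy as np, cv2
from bench import ctrl, vision, close_job
from scipy.spatial.transform import Rotation as R
def K(i):
    f=192/np.tan(np.radians(i["fov_y"])/2); return np.array([[f,0,i["cx"]],[0,f,i["cy"]],[0,0,1.]])
def ray(i,uv):
    p=cv2.undistortPoints(np.array(uv,float).reshape(-1,1,2),K(i),np.array(i["dist"],float))[:,0]
    P=np.array(i["pose"]); d=np.c_[p,np.ones(len(p))]@P[:3,:3].T
    return P[:3,3],d
def onz(i,uv,z):
    o,d=ray(i,uv); return o+d*((z-o[2])/d[:,2])[:,None]
def proj(i,X):
    P=np.linalg.inv(np.array(i["pose"])); X=np.array(X,float).reshape(-1,3)
    return cv2.projectPoints(X,cv2.Rodrigues(P[:3,:3])[0],P[:3,3],K(i),np.array(i["dist"],float))[0][:,0]
def save(n,im,s=1): cv2.imwrite("pics/"+n,cv2.resize(im[:,:,::-1],None,fx=s,fy=s,interpolation=cv2.INTER_CUBIC))
def tomove(p,rot=None):
    "world target p(m), R target -> tool-frame mm and deg, from measured pose"
    s=ctrl.get_state(); r=R.from_rotvec(s["tool_rot"])
    m=r.inv().apply(np.array(p)-s["position"])*1000
    w=np.degrees((r.inv()*rot).as_rotvec()) if rot is not None else None
    return m,w
E
python3 - <<'E'
from h import *
s=ctrl.get_state(); print({k:np.round(v,3) for k,v in s.items()})
print(R.from_rotvec(s["tool_rot"]).as_matrix().round(3))
ims={}
for n in("scene","side","wrist"):
    i=vision.camera_info(n); print(n,i["fov_y"],i["cx"],i["cy"],i["dist"],np.round(i["pose"],3).tolist())
    ims[n]=vision.get_image(n); cv2.imwrite(f"pics/raw_{n}.png",ims[n][:,:,::-1])
save("a.png",np.vstack([np.hstack([ims["scene"],ims["side"]]),np.hstack([ims["wrist"],ims["wrist"]*0])]),.78)
E
```

```text
{'time': np.float64(0.0), 'joint_positions': array([ 1.341,  0.322, -0.07 ,  1.452,  0.023,  1.371, -0.057]), 'qd': array([ 0.001, -0.001,  0.001, -0.001, -0.001, -0.   ,  0.001]), 'joint_torque': array([ 1.0000e-03, -4.9129e+01, -4.0300e-01, -3.1253e+01, -6.4000e-02,
        4.4000e-02,  0.0000e+00]), 'position': array([ 0.157, -0.63 ,  0.191]), 'tool_rot': array([ 1.029,  1.316, -1.027]), 'ft_force': array([-0.462,  0.697,  0.048]), 'torque': array([ 0.005, -0.007, -0.074]), 'grip_width': np.float64(1.0)}
[[-0.001  0.97   0.241]
 [ 0.002  0.241 -0.97 ]
 [-1.    -0.    -0.002]]
scene 43.83225421015974 250.8989200535744 195.36713955846577 [-0.03448448  0.          0.          0.          0.        ] [[0.772, 0.518, -0.368, 0.932], [0.635, -0.623, 0.457, -0.52], [0.008, -0.586, -0.81, 1.014], [0.0, 0.0, 0.0, 1.0]]
side 45.66522483884181 259.6221899050215 193.20289777527483 [-0.11666471  0.          0.          0.          0.        ] [[-0.882, -0.323, 0.345, 0.148], [-0.472, 0.609, -0.637, 0.644], [-0.005, -0.724, -0.69, 0.796], [0.0, 0.0, 0.0, 1.0]]
wrist 66.55858314908295 258.0240621858714 195.3594395586882 [-0.01158154  0.          0.          0.          0.        ] [[0.242, -0.938, -0.25, 0.225], [-0.97, -0.234, -0.06, -0.614], [-0.002, 0.257, -0.966, 0.384], [0.0, 0.0, 0.0, 1.0]]
```

View pics/a.png

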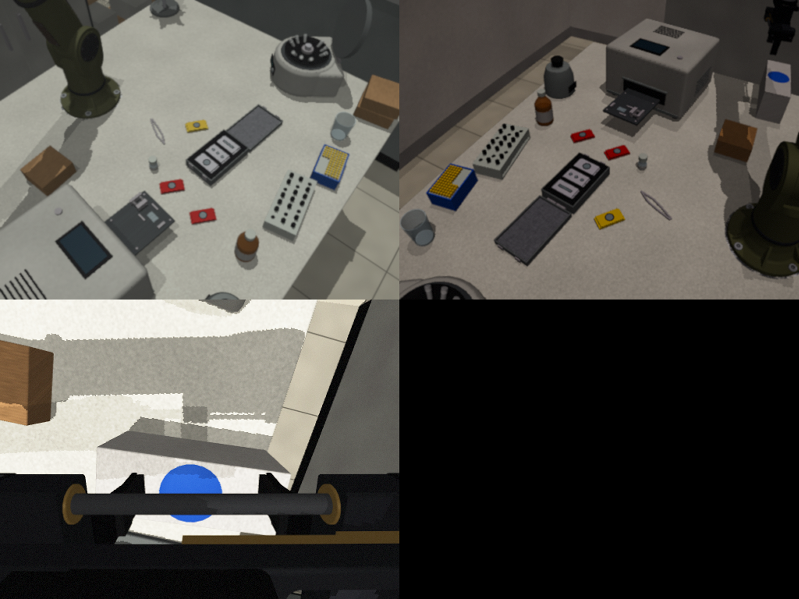

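The scene view (pixels at 0.78 scale) shows the case at about (218,158), with its lid at (250,128) and the carriage at (140,220). The red look-alikes are at (172,186) and (203,215), the yellow one at (196,126). Next I'll take close crops.

```bash
python3 - <<'E'
import cv2,numpy as np
a=cv2.imread("pics/raw_scene.png");b=cv2.imread("pics/raw_side.png")
c=lambda im,u,v,w,h,s:cv2.resize(im[v:v+h,u:u+w],None,fx=s,fy=s,interpolation=cv2.INTER_CUBIC)
g=lambda x:np.clip(255*(x/255.)**.6,0,255).astype(np.uint8)
t=np.hstack([c(a,230,160,100,75,4),c(b,175,190,100,75,4)])
u=np.hstack([c(a,125,235,100,75,4),c(b,255,110,100,75,4)])
cv2.imwrite("pics/b.png",g(np.vstack([t,u])))
E
```

```text
(no output)
```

View pics/b.png

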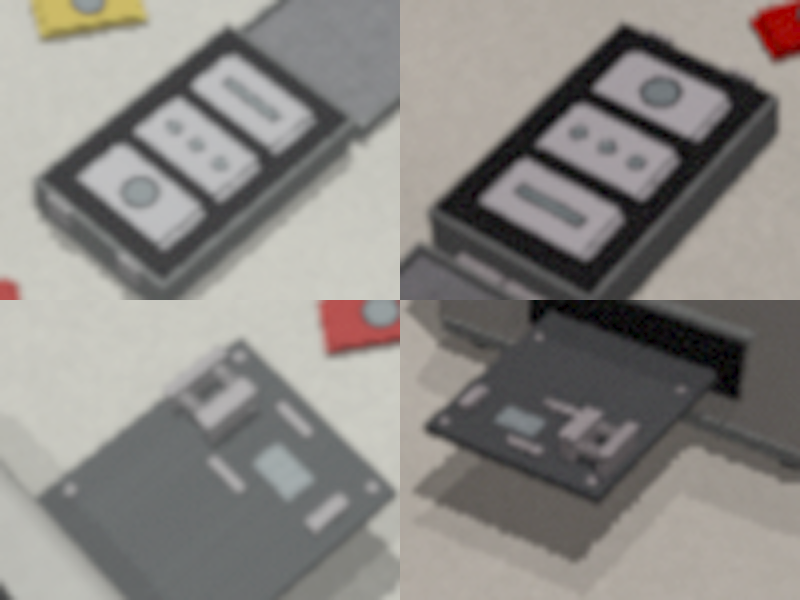

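The round-window standard is in the pocket nearest the reader, at scene (265,207.5) and side (240,213). The three-hole one is in the middle pocket and the slot one is beside the lid. The red and yellow parts lie on the table outside the case. On the carriage, the stop is at scene (207,288), the jaw at (183,261) and the guides at (199,264) and (181,278).

```bash
cat >> h.py <<'E'
def tri(pairs):
    A=np.zeros((3,3));b=np.zeros(3)
    for i,uv in pairs:
        o,d=ray(i,[uv]);d=d[0]/np.linalg.norm(d[0]);M=np.eye(3)-np.outer(d,d);A+=M;b+=M@o
    return np.linalg.solve(A,b)
E
python3 - <<'E'
from h import *
S=vision.camera_info("scene");D=vision.camera_info("side")
sc=lambda u,v:(u/4-.375+230,v/4-.375+160); sd=lambda u,v:((u-400)/4-.375+175,v/4-.375+190)
rc=lambda u,v:(u/4-.375+125,(v-300)/4-.375+235); rd=lambda u,v:((u-400)/4-.375+255,(v-300)/4-.375+110)
def show(n,a,b,z): print(n,"tri",tri([(S,a),(D,b)]).round(4),"sc",onz(S,[a],z)[0].round(4),"sd",onz(D,[b],z)[0].round(4))
for n,a,b in [("round",(140,190),(660,92)),("three",(197,145),(607,147)),("slot",(252,100),(550,205)),]: show(n,sc(*a),sd(*b),.037)
for n,a,b in [("stop",(327,512),(473,397)),("gA",(295,418),(523,443)),("gB",(226,474),(562,408)),("corner1",(240,342),(596,500)),("corner2",(395,495),(428,428))]: show(n,rc(*a),rd(*b),.075 if n[0]!='c' else .07)
# clusters of bright pixels on the carriage and cassettes
for n in("scene","side"):
    im=cv2.imread(f"pics/raw_{n}.png"); i=S if n=="scene" else D
    g=im.min(2); hsv=cv2.cvtColor(im,cv2.COLOR_BGR2HSV)
    x,y,w,h=(230,160,100,75) if n=="scene" else (175,190,100,75)
    for th in((130,) if n=="scene" else (80,90)):
        m=(g[y:y+h,x:x+w]>th).astype(np.uint8)
        for c in cv2.findContours(m,0,2)[0]:
            if 150<cv2.contourArea(c)<700:
                r=cv2.minAreaRect(c+np.array([x,y])); print(n,th,cv2.contourArea(c),np.round(r[0],1), onz(i,cv2.boxPoints(r),.037)[:,:2].round(4).tolist())
E
```

```text
round tri [0.5376 0.0241 0.0387] sc [0.5378 0.0256 0.037 ] sd [0.5376 0.0221 0.037 ]
three tri [0.5433 0.0745 0.0377] sc [0.5441 0.0756 0.037 ] sd [0.5425 0.0733 0.037 ]
slot tri [0.5487 0.1255 0.0375] sc [0.5496 0.1267 0.037 ] sd [0.5479 0.1245 0.037 ]
stop tri [ 0.5862 -0.2389  0.0753] sc [ 0.5872 -0.2382  0.075 ] sd [ 0.5854 -0.2402  0.075 ]
gA tri [ 0.5348 -0.2089  0.0757] sc [ 0.5357 -0.208   0.075 ] sd [ 0.5342 -0.2107  0.075 ]
gB tri [ 0.529  -0.2569  0.0744] sc [ 0.5302 -0.2566  0.075 ] sd [ 0.5279 -0.2569  0.075 ]
corner1 tri [ 0.4737 -0.1898  0.0657] sc [ 0.4765 -0.191   0.07  ] sd [ 0.4711 -0.1856  0.07  ]
corner2 tri [ 0.6034 -0.2056  0.0656] sc [ 0.6068 -0.2059  0.07  ] sd [ 0.599 -0.202  0.07 ]
scene 130 277.0 [264.4 207.6] [[0.5059, 0.0097], [0.5024, 0.0454], [0.5705, 0.0382], [0.5729, 0.0034]]
scene 130 265.0 [278.3 195.7] [[0.5098, 0.0604], [0.5057, 0.0966], [0.5754, 0.0896], [0.5784, 0.0543]]
scene 130 251.0 [292.4 184.5] [[0.5157, 0.1117], [0.5111, 0.1478], [0.5818, 0.1411], [0.5853, 0.106]]
side 80 372.5 [212.6 241.4] [[0.5813, 0.1403], [0.5888, 0.1026], [0.5115, 0.1102], [0.5061, 0.1466]]
side 80 350.5 [226.4 226.8] [[0.5769, 0.089], [0.5842, 0.0499], [0.5068, 0.0595], [0.5017, 0.0972]]
side 80 323.0 [239.8 212.9] [[0.5718, 0.0372], [0.5793, -0.0007], [0.5021, 0.0082], [0.4965, 0.0448]]
side 90 337.5 [212.4 241.2] [[0.5794, 0.1396], [0.5862, 0.1026], [0.5145, 0.1106], [0.5096, 0.1463]]
side 90 318.5 [226.2 226.6] [[0.576, 0.0885], [0.583, 0.051], [0.5092, 0.0599], [0.5041, 0.096]]
side 90 285.0 [239.9 212.7] [[0.5697, 0.0361], [0.577, -0.0004], [0.5043, 0.008], [0.4989, 0.0433]]
```

{"name": "servo_tool", "arguments": {
  "commands": [
    [[0, 0, 0, -60, 0, 0, 87], [0, 0, 0, -120, 0, 0, 87], [0, 0, 0, -160, 40, -45, 87], [0, 0, 0, -160, 80, -90, 87], [0, 0, 0, -160, 120, -135, 87]]
  ],
  "newtons": 20
}}

```text
time: 0.78
position: [0.2399, -0.4727, 0.3526]
tool_rot: [1.027, 1.313, -1.028]
ft_force: [1.1, -0.0, -0.0]
grip_width: 1.0
```

{"name": "servo_tool", "arguments": {
  "commands": [
    [[0, 0, 0, 0, 40, -45, 87], [0, 0, 0, 0, 80, -90, 87], [4, 0, 0, 0, 110, -130, 87], [8, 0, 0, 0, 130, -190, 87], [12, 0, 0, 0, 150, -245, 87]]
  ]
}}

```text
time: 1.4
position: [0.3255, -0.1979, 0.3518]
tool_rot: [1.185, 1.225, -1.185]
ft_force: [1.1, -0.1, 0.7]
grip_width: 0.997
```

```bash
python3 - <<'E'
from h import *
s=ctrl.get_state();print(s["time"],s["position"],s["joint_positions"].round(2) if hasattr(s["joint_positions"],'round') else s["joint_positions"]);r=R.from_rotvec(s["tool_rot"]);print(r.as_matrix().round(3))
yaw=np.radians(-6.2);c,q=np.cos(yaw),np.sin(yaw)
T=R.from_matrix(np.array([[0,c,-(-q)*-1],[0,q,-c],[-1,0,0]]))
print(T.as_matrix().round(3)); print(tomove([.54,-.06,.30],T))
E
```

```text
1.4 [ 0.32550059 -0.19792389  0.35175037] [ 1.03 -0.29 -0.41  1.74 -0.12  1.67 -0.92]
[[-0.     0.999  0.033]
 [-0.     0.033 -0.999]
 [-1.    -0.     0.   ]]
[[ 0.  1.  0.]
 [-0.  0. -1.]
 [-1.  0.  0.]]
(array([  51.68090147,  218.88992899, -130.87162122]), array([1.86567419, 0.00487111, 0.01534467]))
```

{"name": "servo_tool", "arguments": {
  "commands": [
    [[2, 0, 0, 20, 30, 8, 87], [4, 0, 0, 45, 65, 16, 87], [6, 0, 0, 70, 100, 25, 87], [8, 0, 0, 100, 134, 34, 87], [8, 0, 0, 100, 134, 34, 87]]
  ]
}}

```text
time: 2.02
position: [0.4603, -0.2285, 0.2485]
tool_rot: [1.286, 1.166, -1.286]
ft_force: [-0.7, 0.4, 0.7]
grip_width: 1.001
```

```bash
sed -i 's/^def tomove/def rotT(yaw,tilt=0):\n    "tool down; yaw deg of tool y; tilt deg: body leans to -x"\n    c,q=np.cos(np.radians(yaw)),np.sin(np.radians(yaw))\n    return R.from_matrix(np.array([[0,c,q],[0,q,-c],[-1,0,0]]))*R.from_rotvec([0,0,np.radians(tilt)])\ndef tomove/' h.py; python3 - <<'E'
from h import *
s=ctrl.get_state();print(s["time"],s["position"],s["joint_positions"].round(2));print(R.from_rotvec(s["tool_rot"]).as_matrix().round(3)); print(np.abs(s["qd"]).max())
i=vision.camera_info("wrist");im=vision.get_image("wrist");np.save("w1.npy",np.array(i["pose"]));save("w1raw.png",im)
g=np.clip(255*(im/255.)**.8,0,255).astype(np.uint8)
save("w1.png",g,1.5)
print(proj(i,[[.545,-.2342,.076],[.5376,.024,.037]]))
E
```

```text
2.025 [ 0.46028077 -0.22850815  0.24853461] [ 0.98  0.04 -0.58  1.67  0.02  1.44 -1.28]
[[-0.004  0.995 -0.103]
 [ 0.005 -0.103 -0.995]
 [-1.    -0.005 -0.005]]
0.070498800604448
[[255.62385409 104.14343464]
 [ 68.3761853  131.73088123]]
```

View pics/w1.png

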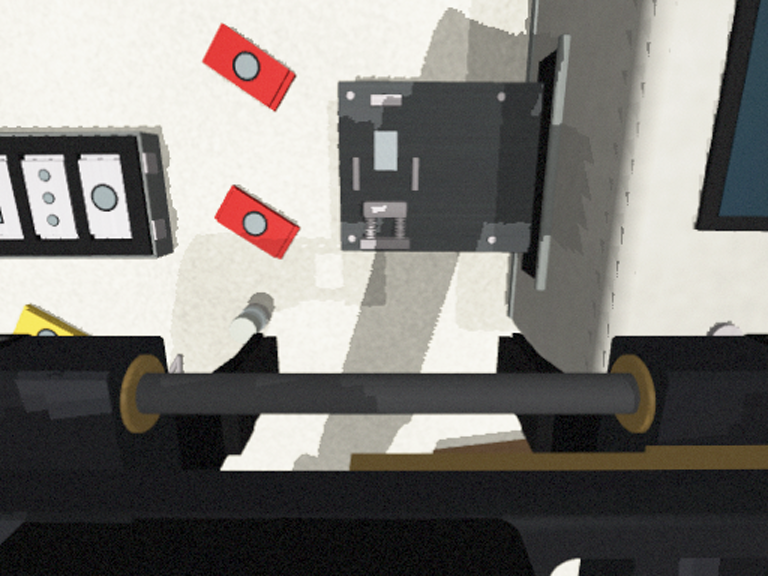

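The wrist view (1.5x) shows the guides at (356,174) and (415,173), the stop at (386,99) and the jaw's front edge at (385,202). The round-window standard is in the near case pocket at (104,197). The red parts are loose on the table.

```bash
python3 - <<'E'
from h import *
i=vision.camera_info("wrist");i["pose"]=np.load("w1.npy")
q=lambda u,v:[((u+.5)/1.5-.5),((v+.5)/1.5-.5)]
for n,u,v,z in [("gA",356,174,.075),("gB",415.5,173.5,.075),("stop",386,99.5,.077),("stopface",386,104.5,.077),("jaw",385,202,.0885),("round",104,197,.037),("three",48.5,198,.037)]:
    print(n,onz(i,[q(u,v)],z)[0].round(4))
im=cv2.imread("pics/w1raw.png");m=(im.min(2)[95:170,40:95]>175).astype(np.uint8)
for c in cv2.findContours(m,0,2)[0]:
    if cv2.contourArea(c)>200:
        r=cv2.minAreaRect(c+np.array([40,95]));print(r,onz(i,[r[0]],.037).round(4),onz(i,cv2.boxPoints(r),.037)[:,:2].round(4).tolist())
print(tomove([.5098,.0272,.10],rotT(-6.2)))
E
```

```text
gA [ 0.5339 -0.2106  0.075 ]
gB [ 0.5293 -0.2583  0.075 ]
stop [ 0.5866 -0.2404  0.077 ]
stopface [ 0.583 -0.24   0.077]
jaw [ 0.5102 -0.2317  0.0885]
round [0.5382 0.0227 0.037 ]
three [0.5428 0.074  0.037 ]
((45.5, 131.0), (54.0, 11.0), 90.0) [[0.5419 0.0552 0.037 ]] [[0.5771, 0.0524], [0.5755, 0.0376], [0.5051, 0.0582], [0.5067, 0.0737]]
((69.35135650634766, 130.6081085205078), (59.51243591308594, 26.797033309936523), 80.53767395019531) [[0.5389 0.0223 0.037 ]] [[0.5761, 0.0371], [0.5778, 0.0002], [0.5, 0.0068], [0.4979, 0.0457]]
(array([ 151.01446806,   23.43499058, -259.49989614]), array([ 0.24515614, -0.15028449,  0.18451218]))
```

{"name": "servo_tool", "arguments": {
  "commands": [
    [[0, 0, 0, 0, 5, -52, 0], [0, 0, 0, 20, 10, -104, 0], [0, 0, 0, 60, 15, -156, 0], [0, 0, 0, 110, 20, -208, 0], [0.3, 0, 0, 150, 24, -259, 0]]
  ]
}}

```text
time: 2.7
position: [0.5096, 0.0136, 0.1121]
tool_rot: [1.291, 1.15, -1.291]
ft_force: [-0.0, -0.1, 0.0]
grip_width: 0.518
```

{"name": "servo_tool", "arguments": {
  "commands": [
    [[0, 0, 0, 20, 0, 0, 0], [0, 0, 0, 40, 0, 0, 0], [0, 0, 0, 45, 0, 0, 0], [0, 0, 0, 45, 0, 0, 0]]
  ]
}}

```text
time: 3.2
position: [0.5096, 0.013, 0.0677]
tool_rot: [1.29, 1.153, -1.29]
ft_force: [0.2, -0.0, -0.2]
grip_width: 0.064
```

```bash
python3 - <<'E'
from h import *
s=ctrl.get_state();print(s["time"],s["position"],s["joint_positions"].round(2),s["grip_width"])
print(tomove([.5112,.0264,.040],rotT(-6.2)))
im=vision.get_image("side"); a=im[190:265,175:275]
b=vision.get_image("scene")[160:235,230:330]
save("c.png",np.hstack([b,a]),4)
E
```

```text
3.2 [0.50963045 0.01304721 0.06766585] [ 0.67  0.2  -0.81  1.92  0.17  1.08 -1.89] 0.06436407691489872
(array([ 27.65416932,   0.04827918, -13.46865169]), array([-0.16858162,  0.05013456, -0.062975  ]))
```

View pics/c.png

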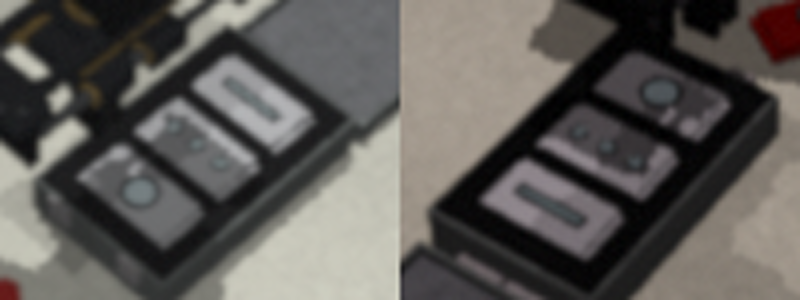

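Nothing has moved and the fingers are shut above the near end. I still need 13 mm sideways before pressing.

{"name": "servo_tool", "arguments": {
  "commands": [
    [[0, 0, 0, 0, 0, -13.5, 0], [0, 0, 0, 15, 0, -13.5, 0], [0, 0, 0, 26, 0, -13.5, 0], [0, 0, 0, 30, 0, -13.5, 0], [0, 0, 0, 32, 0, -13.5, 0]]
  ]
}}

```text
time: 3.92
position: [0.5105, 0.027, 0.0341]
tool_rot: [1.29, 1.156, -1.291]
ft_force: [-0.1, 0.8, -0.3]
grip_width: 0.005
```

{"name": "servo_tool", "arguments": {
  "commands": [
    [[0, 0, 0, 2, 0, 0, 0], [0, 0, 0, 4, 0, 0, 0], [0, 0, 0, 5, 0, 0, 0], [0, 0, 0, 5, 0, 0, 0]]
  ]
}}

```text
time: 4.42
position: [0.5109, 0.027, 0.0298]
tool_rot: [1.29, 1.155, -1.29]
ft_force: [0.1, 0.1, 0.6]
grip_width: 0.002
```

```bash
python3 - <<'E'
from h import *
s=ctrl.get_state();print(s["time"],s["position"],s["ft_force"])
a=vision.get_image("side")[190:265,175:275]
b=vision.get_image("scene")[160:235,230:330]
save("d.png",np.hstack([b,a]),4)
E
```

```text
4.425 [0.51086142 0.02700023 0.02977155] [0.11968796 0.1276694  0.59942607]
```

View pics/d.png

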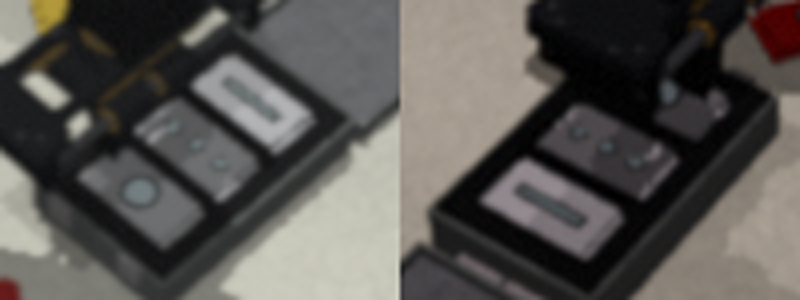

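It isn't clearly tipped yet, so I'll press further in small steps.

{"name": "servo_tool", "arguments": {
  "commands": [
    [[0, 0, 0, 1, 0, 0, 0], [0, 0, 0, 2, 0, 0, 0], [0, 0, 0, 2, 0, 0, 0]]
  ]
}}

```text
time: 4.9
position: [0.5107, 0.027, 0.0276]
tool_rot: [1.29, 1.155, -1.29]
ft_force: [-0.5, 0.1, -1.1]
grip_width: 0.003
```

```bash
python3 - <<'E'
from h import *
s=ctrl.get_state();print(s["time"],s["position"],s["ft_force"])
a0=cv2.imread("pics/raw_scene.png")[:,:,::-1]
a=vision.get_image("side")[180:240,205:275]
b=vision.get_image("scene")[180:240,235:305]
w=vision.get_image("wrist")
save("e.png",np.vstack([np.hstack([b,a]),w[100:340:1,100:380][::1][:240,:140*2][::4,::2]]),1) if 0 else save("e.png",np.hstack([np.clip(255*(np.hstack([cv2.resize(b,None,fx=4.57,fy=4.57),])/255.)**.6,0,255).astype(np.uint8),np.clip(255*(cv2.resize(a,None,fx=4.57,fy=4.57)/255.)**.6,0,255).astype(np.uint8)]))
save("ew.png",w)
E
```

```text
4.9 [0.5107236  0.02703238 0.02758609] [-0.46993325  0.07501117 -1.06013824]
```

View pics/e.png

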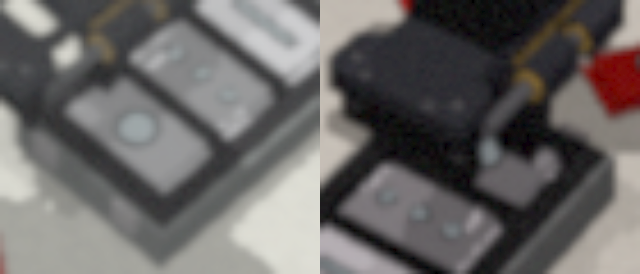

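{"name": "servo_tool", "arguments": {
  "commands": [
    [[0, 0, 0, -30, 0, 0, 0], [0, 0, 0, -70, -30, 0, 87], [0, 0, 0, -90, -60, 0, 87], [0, 0, 0, -90, -60, 0, 87]]
  ]
}}

```text
time: 5.55
position: [0.4512, 0.0334, 0.1193]
tool_rot: [1.289, 1.15, -1.289]
ft_force: [0.6, 0.0, -0.1]
grip_width: 0.263
```

```bash
python3 - <<'E'
from h import *
s=ctrl.get_state();print(s["time"],s["position"],s["ft_force"],s["joint_positions"].round(2))
i=vision.camera_info("wrist");w=vision.get_image("wrist");np.save("w2.npy",np.array(i["pose"]));save("w2raw.png",w)
b=vision.get_image("scene");a=vision.get_image("side")
g=lambda x:np.clip(255*(x/255.)**.7,0,255).astype(np.uint8)
c=proj(i,[.538,.0235,.04])[0];print(c)
x,y=int(c[0])-80,max(0,int(c[1])-60)
f=lambda im,s:cv2.resize(im,None,fx=s,fy=s,interpolation=cv2.INTER_CUBIC)
save("f.png",g(np.hstack([f(w[y:y+120,x:x+160],2.5),np.vstack([f(b[180:230,235:302],3),f(a[190:240,205:272],3)])])))
E
```

```text
5.55 [0.45122489 0.03344584 0.11932568] [ 0.59911681  0.02289626 -0.12785971] [ 0.75 -0.03 -0.86  1.99 -0.02  1.17 -1.78]
[257.36694232  97.91994127]
```

View pics/f.png

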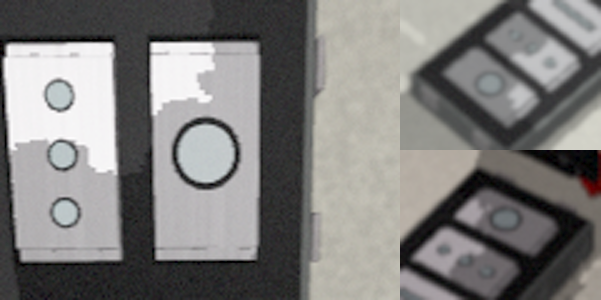

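```bash
python3 - <<'E'
from h import *
S=vision.camera_info("scene");D=vision.camera_info("side");i=vision.camera_info("wrist")
tcp=[.5107,.027,.0276]
print("scene",proj(S,[tcp,[.538,.0235,.037]]),"side",proj(D,[tcp,[.538,.0235,.037]]))
s=ctrl.get_state()
i["pose"]=np.array(i["pose"]); i["pose"][:3,3]+=np.array(tcp)-s["position"]
p=proj(i,[tcp,[.538,.0235,.037]]);print("wrist",p)
w=cv2.imread("pics/ew.png");
cv2.drawMarker(w,tuple(int(v) for v in p[0]),(0,0,255),0,8)
w=w[60:360,80:440];cv2.imwrite("pics/ew2.png",cv2.resize(np.clip(255*(w/255.)**.5,0,255).astype(np.uint8),None,fx=2,fy=2))
E
```

```text
scene [[256.43503663 203.21384435]
 [264.15350744 207.69328362]] side [[248.84486809 220.76793398]
 [239.17733015 212.9525581 ]]
wrist [[256.96774934 221.23464023]
 [257.59948799 185.92942241]]
```

View pics/ew2.png

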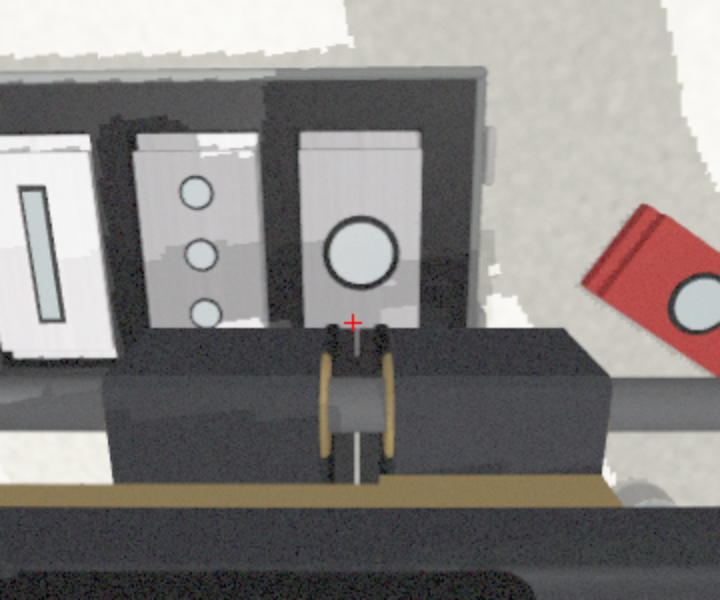

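```bash
python3 - <<'E'
from h import *
i=vision.camera_info("wrist");s=ctrl.get_state();r=R.from_rotvec(s["tool_rot"])
W=lambda L:np.array(s["position"])+r.apply(np.array(L)/1000)
for h in(0,-10,-19,-30,-51,-70):
  for y in(-9.5,9.5):
    p=proj(i,W([[h,y,-43.5],[h,y,43.5],[h,y,-58.5],[h,y,0],[h,y,15]]))
    print(h,y,"w1 px",(p[:3]*1.5).round(0).tolist(),"ew2 px",((p[3:]-[80,60])*2).round(0).tolist())
print(s["grip_width"])
E
```

```text
0 -9.5 w1 px [[293.0, 351.0], [478.0, 351.0], [262.0, 351.0]] ew2 px [[354.0, 348.0], [396.0, 348.0]]
0 9.5 w1 px [[291.0, 312.0], [480.0, 312.0], [259.0, 312.0]] ew2 px [[354.0, 297.0], [397.0, 297.0]]
-10 -9.5 w1 px [[289.0, 359.0], [482.0, 359.0], [256.0, 359.0]] ew2 px [[354.0, 359.0], [398.0, 359.0]]
-10 9.5 w1 px [[286.0, 319.0], [484.0, 319.0], [252.0, 319.0]] ew2 px [[354.0, 306.0], [399.0, 306.0]]
-19 -9.5 w1 px [[284.0, 368.0], [486.0, 368.0], [249.0, 368.0]] ew2 px [[354.0, 370.0], [400.0, 370.0]]
-19 9.5 w1 px [[282.0, 326.0], [489.0, 326.0], [246.0, 326.0]] ew2 px [[354.0, 315.0], [401.0, 315.0]]
-30 -9.5 w1 px [[278.0, 379.0], [492.0, 379.0], [241.0, 379.0]] ew2 px [[354.0, 386.0], [403.0, 386.0]]
-30 9.5 w1 px [[275.0, 335.0], [495.0, 335.0], [237.0, 335.0]] ew2 px [[353.0, 327.0], [404.0, 327.0]]
-51 -9.5 w1 px [[264.0, 405.0], [506.0, 405.0], [223.0, 405.0]] ew2 px [[353.0, 420.0], [409.0, 420.0]]
-51 9.5 w1 px [[260.0, 356.0], [509.0, 356.0], [217.0, 356.0]] ew2 px [[353.0, 355.0], [410.0, 355.0]]
-70 -9.5 w1 px [[248.0, 435.0], [521.0, 435.0], [201.0, 435.0]] ew2 px [[353.0, 460.0], [416.0, 460.0]]
-70 9.5 w1 px [[243.0, 381.0], [526.0, 381.0], [194.0, 380.0]] ew2 px [[353.0, 388.0], [418.0, 388.0]]
0.40018087286529297
```

The round standard is still flat. Here the visible fingertips end about 25 to 30 mm short of the reported TCP: finger edge at row 325, against row 297 expected for a tip at the TCP. That fits the fingers meeting no force at z = 0.0276. I'll find the real tip height by touch.

{"name": "servo_tool", "arguments": {
  "commands": [
    [[0, 0, 0, 10, 40, 0, 0], [0, 0, 0, 50, 60, 0, 0], [0, 0, 0, 80, 60, 0, 0], [0, 0, 0, 90, 60, 0, 0], [0, 0, 0, 92, 60, 0, 0]]
  ]
}}

```text
time: 6.32
position: [0.5105, 0.0275, 0.025]
tool_rot: [1.29, 1.157, -1.291]
ft_force: [-0.1, 0.1, -0.0]
grip_width: 0.037
```

{"name": "servo_tool", "arguments": {
  "commands": [
    [[0, 0, 0, 1, 0, 0, 0], [0, 0, 0, 2, 0, 0, 0], [0, 0, 0, 3, 0, 0, 0], [0, 0, 0, 4, 0, 0, 0]]
  ]
}}

```text
time: 6.82
position: [0.5111, 0.0269, 0.0221]
tool_rot: [1.29, 1.154, -1.29]
ft_force: [-0.1, -0.3, 0.2]
grip_width: 0.005
```

{"name": "servo_tool", "arguments": {
  "commands": [
    [[0, 0, 0, 1, 0, 0, 0], [0, 0, 0, 2, 0, 0, 0], [0, 0, 0, 3, 0, 0, 0]]
  ]
}}

```text
time: 7.2
position: [0.5108, 0.027, 0.0186]
tool_rot: [1.29, 1.155, -1.29]
ft_force: [-0.5, -0.0, 0.1]
grip_width: 0.003
```

{"name": "servo_tool", "arguments": {
  "commands": [
    [[0, 0, 0, 1, 0, 0, 0], [0, 0, 0, 2, 0, 0, 0], [0, 0, 0, 3, 0, 0, 0]]
  ]
}}

```text
time: 7.58
position: [0.5108, 0.027, 0.0156]
tool_rot: [1.29, 1.155, -1.29]
ft_force: [0.7, -0.5, -1.0]
grip_width: 0.009
```

{"name": "servo_tool", "arguments": {
  "commands": [
    [[0, 0, 0, 1, 0, 0, 0], [0, 0, 0, 2, 0, 0, 0]]
  ]
}}

```text
time: 7.82
position: [0.5108, 0.027, 0.0136]
tool_rot: [1.29, 1.155, -1.29]
ft_force: [-0.2, 0.2, 0.1]
grip_width: 0.01
```

{"name": "servo_tool", "arguments": {
  "commands": [
    [[0, 0, 0, 1, 0, 0, 0], [0, 0, 0, 2, 0, 0, 0]]
  ]
}}

```text
time: 8.07
position: [0.5108, 0.0271, 0.0117]
tool_rot: [1.29, 1.155, -1.29]
ft_force: [-0.2, 0.3, 0.0]
grip_width: -0.001
```

{"name": "servo_tool", "arguments": {
  "commands": [
    [[0, 0, 0, 1, 0, 0, 0], [0, 0, 0, 2, 0, 0, 0]]
  ]
}}

```text
time: 8.32
position: [0.5108, 0.027, 0.0096]
tool_rot: [1.29, 1.155, -1.29]
ft_force: [-0.4, 0.2, -0.0]
grip_width: 0.007
```

{"name": "servo_tool", "arguments": {
  "commands": [
    [[0, 0, 0, 1, 0, 0, 0], [0, 0, 0, 2, 0, 0, 0]]
  ]
}}

```text
time: 8.57
position: [0.5109, 0.0271, 0.0077]
tool_rot: [1.29, 1.155, -1.29]
ft_force: [-0.0, 0.1, -0.4]
grip_width: 0.002
```

```bash
python3 - <<'E'
from h import *
s=ctrl.get_state();print(s["time"],s["position"],s["ft_force"],s["joint_torque"].round(1))
b=vision.get_image("scene")[175:235,230:310];a=vision.get_image("side")[185:245,200:280];w=vision.get_image("wrist")
g=lambda x:np.clip(255*(x/255.)**.55,0,255).astype(np.uint8)
f=lambda im,s:cv2.resize(im,None,fx=s,fy=s,interpolation=cv2.INTER_CUBIC)
save("gg.png",g(np.hstack([f(w[80:260,170:350],8/3),np.vstack([f(b,4),f(a,4)])])))
E
```

```text
8.575 [0.51085152 0.02706905 0.00765269] [-0.00995744  0.07326967 -0.43440795] [  0.  -33.2  -6.5 -25.6  -0.   -0.1   0. ]
```

View pics/gg.png

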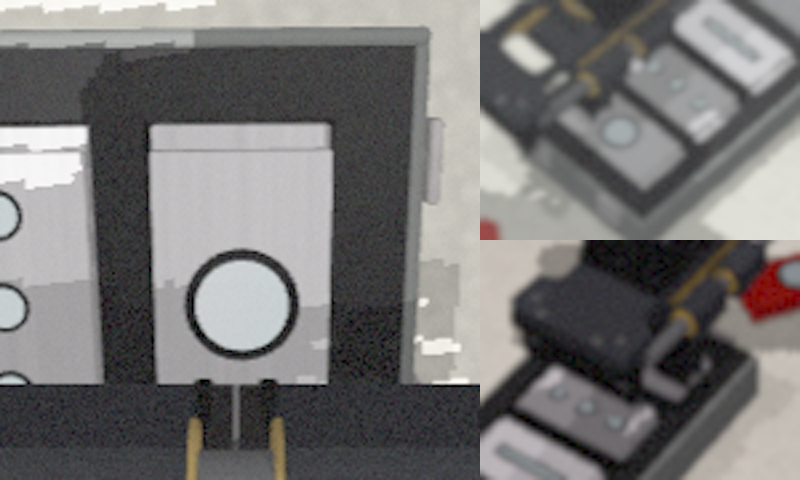

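Still no contact, and the wrist crop shows the standard flat. I'll continue down in 1 mm rows with a force check after each call.

{"name": "servo_tool", "arguments": {
  "commands": [
    [[0, 0, 0, 1, 0, 0, 0], [0, 0, 0, 1, 0, 0, 0]]
  ]
}}

```text
time: 8.98
position: [0.5108, 0.027, 0.0067]
tool_rot: [1.29, 1.155, -1.29]
ft_force: [-0.2, 0.8, 0.6]
grip_width: 0.003
```

{"name": "servo_tool", "arguments": {
  "commands": [
    [[0, 0, 0, 1, 0, 0, 0], [0, 0, 0, 1, 0, 0, 0]]
  ]
}}

```text
time: 9.22
position: [0.5108, 0.0271, 0.0056]
tool_rot: [1.29, 1.155, -1.29]
ft_force: [0.5, -0.6, -0.0]
grip_width: 0.005
```

{"name": "servo_tool", "arguments": {
  "commands": [
    [[0, 0, 0, 1, 0, 0, 0], [0, 0, 0, 1, 0, 0, 0]]
  ]
}}

```text
time: 9.48
position: [0.5108, 0.0271, 0.0046]
tool_rot: [1.29, 1.155, -1.29]
ft_force: [-0.2, 0.1, -0.2]
grip_width: 0.004
```

{"name": "servo_tool", "arguments": {
  "commands": [
    [[0, 0, 0, 1, 0, 0, 0], [0, 0, 0, 1, 0, 0, 0]]
  ]
}}

```text
time: 9.72
position: [0.5108, 0.027, 0.0036]
tool_rot: [1.29, 1.155, -1.29]
ft_force: [-0.2, -0.2, 0.5]
grip_width: 0.007
```

No contact with the TCP reported 33 mm below flush, so the reported TCP is not where the fingertips are. I'll lift and measure the tips against both fixed cameras.

{"name": "servo_tool", "arguments": {
  "commands": [
    [[0, 0, 0, -50, 0, 0, 0], [0, 0, 0, -100, 0, 0, 0], [0, 0, 0, -150, 0, 0, 0], [0, 0, 0, -150, 0, 0, 0]]
  ]
}}

```text
time: 10.22
position: [0.514, 0.0274, 0.1578]
tool_rot: [1.293, 1.148, -1.285]
ft_force: [-0.0, -0.0, -0.7]
grip_width: 0.011
```

```bash
python3 - <<'E'
from h import *
s=ctrl.get_state();r=R.from_rotvec(s["tool_rot"]);print(s["time"],s["position"],s["joint_positions"].round(3))
out=[]
for n in("scene","side"):
    i=vision.camera_info(n);im=vision.get_image(n);cv2.imwrite(f"pics/lift_{n}.png",im[:,:,::-1])
    p=proj(i,np.array(s["position"])+r.apply(np.array([[0,0,0],[-35,0,0],[-70,0,0]])/1000));print(n,p.round(1).tolist())
    x,y=int(p[0][0])-40,int(p[0][1])-75;f=4.8
    c=np.ascontiguousarray(np.clip(255*(cv2.resize(im[y:y+110,x:x+80],None,fx=f,fy=f,interpolation=cv2.INTER_CUBIC)/255.)**.5,0,255).astype(np.uint8))
    for k,col in zip(p,[(255,0,0),(0,255,0),(0,0,255)]): cv2.drawMarker(c,tuple(int(v) for v in (k-[x,y]+.5)*f),col,0,12)
    out.append(c)
    print(x,y)
save("i.png",np.hstack(out))
E
```

```text
10.225 [0.51396775 0.02739892 0.15783944] [ 0.745  0.113 -0.897  1.811  0.095  1.253 -1.859]
scene [[258.6, 171.4], [258.9, 161.5], [259.1, 151.1]]
218 96
side [[246.1, 178.1], [245.8, 165.4], [245.5, 152.1]]
206 103
```

View pics/i.png

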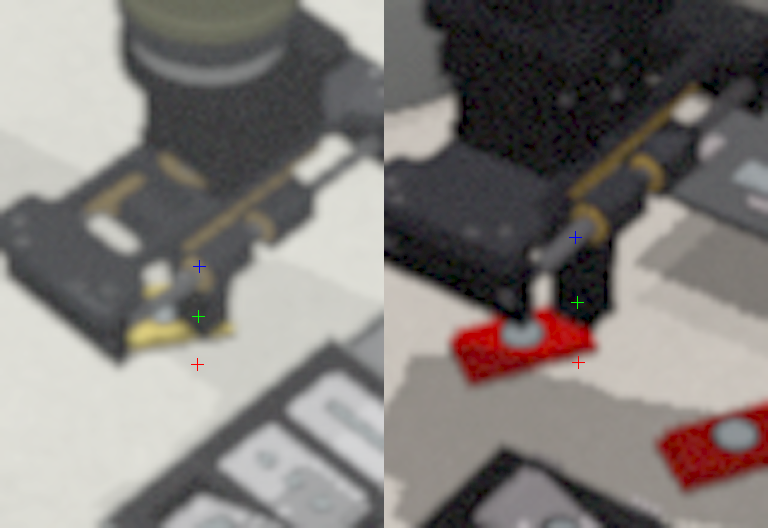

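In both views the real fingertips sit near the green mark, about 30 to 35 mm behind the reported TCP, with little sideways error. From here I treat the tips as ~33 mm shorter than reported, and press until contact.

{"name": "servo_tool", "arguments": {
  "commands": [
    [[0, 0, 0, 50, 0, 0, 0], [0, 0, 0, 100, 0, 0, 0], [0, 0, 0, 135, 0, 0, 0], [0, 0, 0, 149, 0, 0, 0], [0, 0, 0, 150, 0, 0, 0]]
  ]
}}

```text
time: 10.95
position: [0.5066, 0.027, 0.0057]
tool_rot: [1.281, 1.16, -1.3]
ft_force: [-18.7, -1.7, 41.3]
grip_width: 0.005
```

{"name": "servo_tool", "arguments": {
  "commands": [
    [[0, 0, 0, 1, 0, 0, 0], [0, 0, 0, 2, 0, 0, 0]]
  ]
}}

```text
time: 11.2
position: [0.5067, 0.0269, 0.0054]
tool_rot: [1.281, 1.159, -1.3]
ft_force: [-23.8, -1.6, 54.1]
grip_width: 0.002
```

{"name": "servo_tool", "arguments": {
  "commands": [
    [[0, 0, 0, 1, 0, 0, 0], [0, 0, 0, 2, 0, 0, 0]]
  ]
}}

```text
time: 11.45
position: [0.5069, 0.0268, 0.005]
tool_rot: [1.28, 1.158, -1.301]
ft_force: [-28.8, -1.8, 67.8]
grip_width: 0.004
```

{"name": "servo_tool", "arguments": {
  "commands": [
    [[0, 0, 0, 1, 0, 0, 0], [0, 0, 0, 2, 0, 0, 0]]
  ]
}}

```text
time: 11.7
position: [0.5116, 0.0273, -0.0012]
tool_rot: [1.29, 1.154, -1.289]
ft_force: [-3.9, 0.2, 16.5]
grip_width: 0.006
```

Contact came suddenly: up to 68 N in z with x pushed back 4 mm. That looks like the fingers catching the pocket's near rim and then dropping in. No more unchecked chains. I'll check numerically whether the standard has tipped.

```bash
cat > prof.py <<'E'
from h import *
s=ctrl.get_state();print(s["time"],s["position"].round(4),s["ft_force"].round(1),s["torque"].round(2))
w=vision.get_image("wrist");save("p_%d.png"%(s["time"]*100),w)
g=w.min(2)
for v in range(60,222,10):
    m=np.where(g[v,215:312]>110)[0]+215
    print(v,(m.min(),m.max(),len(m)) if len(m) else None,end="; ")
E
python3 prof.py
```

```text
11.7 [ 0.5116  0.0273 -0.0012] [-3.9  0.2 16.5] [-0.14  0.72 -0.01]
60 (np.int64(215), np.int64(311), 97); 70 (np.int64(215), np.int64(311), 97); 80 (np.int64(215), np.int64(311), 97); 90 (np.int64(215), np.int64(261), 47); 100 None; 110 None; 120 None; 130 None; 140 None; 150 (np.int64(224), np.int64(298), 66); 160 (np.int64(224), np.int64(298), 75); 170 (np.int64(224), np.int64(298), 75); 180 (np.int64(225), np.int64(297), 73); 190 (np.int64(226), np.int64(296), 51); 200 (np.int64(293), np.int64(295), 3); 210 (np.int64(245), np.int64(277), 33); 220 (np.int64(247), np.int64(275), 29);
```

The standard has tipped. Its far end now starts at row 150 and is 75 px wide, against row 126 and 67 px when flat. The rim contact and the pressed depth both put the real tip about 31 mm behind the reported TCP. I'll lift off and swing to the grasp attitude.

{"name": "servo_tool", "arguments": {
  "commands": [
    [[0, 0, 0, -20, 0, 0, 0], [0, 0, 0, -50, 0, 0, 0], [0, 0, 0, -80, 0, 0, 50], [0, 0, 0, -80, 0, 0, 50]]
  ]
}}

```text
time: 12.25
position: [0.5124, 0.0272, 0.08]
tool_rot: [1.292, 1.152, -1.287]
ft_force: [-0.7, -0.0, 0.1]
grip_width: 0.152
```

```bash
python3 prof.py; cat > tg.py <<'E'
from h import *
import sys
C0=np.array([.538,.0235]);YAW=-6.2;OFF=.031
def case(X,Y,Z):
    c,q=np.cos(np.radians(YAW)),np.sin(np.radians(YAW)); return np.array([C0[0]+c*X-q*Y,C0[1]+q*X+c*Y,Z])
def rep(tip,rot): return tip+rot.apply([OFF,0,0])
def show(tip,rot):
    m,w=tomove(rep(tip,rot),rot); print("turn",w.round(2),"shift",m.round(1),"world",rep(tip,rot).round(4))
E
python3 - <<'E'
from tg import *
rot=rotT(YAW,30); n=np.array([-.5,0,.866])
for back in (.045,0.):
    T=case(*(np.array([.0205,0,.0438])+n*back)); show(T,rot)
E
```

```text
12.25 [0.5124 0.0272 0.08  ] [-0.7 -0.   0.1] [-0.01  0.02  0.01]
60 (np.int64(215), np.int64(311), 97); 70 (np.int64(215), np.int64(311), 97); 80 (np.int64(215), np.int64(311), 97); 90 (np.int64(215), np.int64(311), 97); 100 (np.int64(215), np.int64(311), 97); 110 (np.int64(309), np.int64(311), 3); 120 (np.int64(309), np.int64(311), 3); 130 (np.int64(215), np.int64(311), 6); 140 (np.int64(215), np.int64(311), 48); 150 (np.int64(215), np.int64(311), 58); 160 (np.int64(215), np.int64(311), 57); 170 (np.int64(215), np.int64(311), 57); 180 (np.int64(215), np.int64(311), 31); 190 (np.int64(216), np.int64(311), 26); 200 (np.int64(215), np.int64(311), 51); 210 (np.int64(215), np.int64(311), 14); 220 (np.int64(303), np.int64(311), 8); turn [-0.13  0.06 29.93] shift [22.6 40.5  0.4] world [0.5514 0.022  0.0559]
turn [-0.13  0.06 29.93] shift [61.6 63.   0.4] world [0.5738 0.0196 0.017 ]
```

{"name": "servo_tool", "arguments": {
  "commands": [
    [[0, 0, 8, -5, 10, 0, 50], [0, 0, 16, 0, 20, 0, 50], [0, 0, 24, 10, 32, 0, 50], [0, 0, 30, 20, 42, 0, 50], [0, 0, 30, 20, 42, 0, 50]]
  ]
}}

```text
time: 12.92
position: [0.5483, 0.0216, 0.0541]
tool_rot: [1.464, 0.747, -0.906]
ft_force: [-1.7, 0.6, 0.1]
grip_width: 0.571
```

```bash
python3 - <<'E'
from tg import *
s=ctrl.get_state();print(s["time"],s["position"].round(4),s["ft_force"].round(1),s["joint_positions"].round(2),s["grip_width"])
rot=rotT(YAW,30); n=np.array([-.5,0,.866])
show(case(.0205,0,.0438),rot)
i=vision.camera_info("wrist");w=vision.get_image("wrist");P=np.array(i["pose"])
# expected corners of tipped standard top (s=-1): ends of 66 mm top
u=np.array([.866,0,.5]);Pp=np.array([-.001,0,.025])
pts=[]
for a in(.033,-.033):
    for y in(-.019,.019): pts.append(case(*(Pp+u*(a-.001)+n*.012+[0,y,0])))
pts.append(case(*(Pp+u*(-.001)+n*.012)))
p=proj(i,pts);print(p.round(1).tolist())
b=w.copy()
for k in p: cv2.circle(b,tuple(int(v) for v in k),3,(255,0,0),1)
save("w3raw.png",w)
save("j.png",np.clip(255*(b/255.)**.7,0,255).astype(np.uint8),1.5)
E
```

```text
12.925 [0.5483 0.0216 0.0541] [-1.7  0.6  0.1] [ 0.82 -0.14 -0.96  2.31  0.06  0.41 -1.89] 0.5706947477901159
turn [-0.05  0.18  0.41] shift [44.9  3.9 -0.9] world [0.5738 0.0196 0.017 ]
[[282.5, 208.0], [229.5, 208.1], [280.7, 288.8], [231.8, 288.9], [256.1, 250.1]]
```

View pics/j.png

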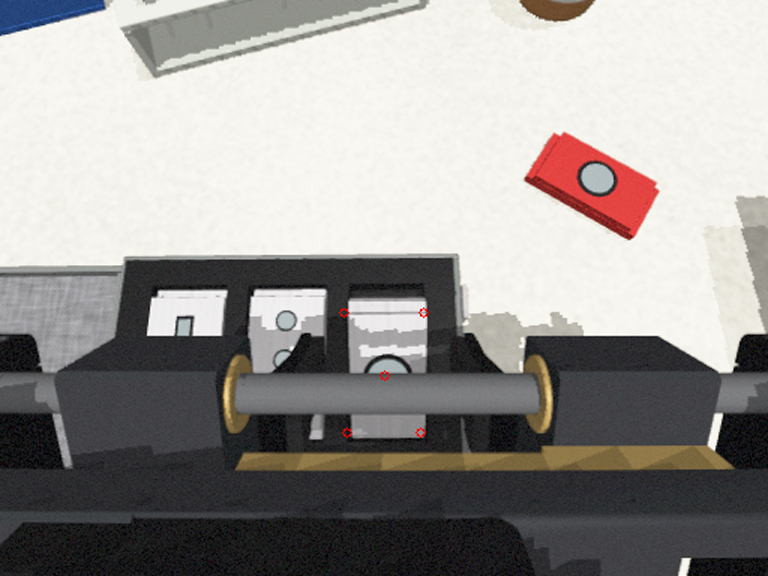

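The standard is tipped up, its far end at (387,300) in the 1.5x picture and centred between the finger edges at 303 and 465. The three-hole and slot standards still lie flat. I'll approach along the tool axis.

{"name": "servo_tool", "arguments": {
  "commands": [
    [[0, 0, 0, 10, -1.5, 0.5, 50], [0, 0, 0, 22, -1.5, 0.5, 50], [0, 0, 0, 34, -1.5, 0.5, 50], [0, 0, 0, 40, -1.5, 0.5, 50], [0, 0, 0, 40, -1.5, 0.5, 50]]
  ]
}}

```text
time: 13.6
position: [0.5722, 0.0199, 0.0227]
tool_rot: [1.47, 0.744, -0.901]
ft_force: [-0.3, 0.6, 0.2]
grip_width: 0.575
```

```bash
python3 - <<'E'
from tg import *
s=ctrl.get_state();print(s["time"],s["position"].round(4),s["ft_force"].round(1),s["grip_width"])
show(case(.0205,0,.0438),rotT(YAW,30))
E
```

```text
13.6 [0.5722 0.0199 0.0227] [-0.3  0.6  0.2] 0.5750653455648524
turn [-0.21 -0.01  0.06] shift [ 5.7 -1.5  0.2] world [0.5738 0.0196 0.017 ]
```

{"name": "servo_tool", "arguments": {
  "commands": [
    [[0, 0, 0, 3, -1, 0, 50], [0, 0, 0, 5, -1, 0, 50], [0, 0, 0, 5.5, -1, 0, 50]]
  ]
}}

```text
time: 13.98
position: [0.5735, 0.0196, 0.0175]
tool_rot: [1.468, 0.742, -0.9]
ft_force: [-0.1, 0.7, -0.4]
grip_width: 0.575
```

{"name": "servo_tool", "arguments": {
  "commands": [
    [[0, 0, 0, 1, 0, 0, 50], [0, 0, 0, 1, 0, 0, 50]]
  ]
}}

```text
time: 14.22
position: [0.5736, 0.0196, 0.0163]
tool_rot: [1.467, 0.742, -0.9]
ft_force: [0.3, 0.1, 0.5]
grip_width: 0.575
```

{"name": "servo_tool", "arguments": {
  "commands": [
    [[0, 0, 0, 0, 0, 0, 30], [0, 0, 0, 0, 0, 0, 30], [0, 0, 0, 0, 0, 0, 30], [0, 0, 0, 0, 0, 0, 30]]
  ],
  "newtons": 40
}}

```text
time: 14.72
position: [0.5735, 0.0195, 0.0162]
tool_rot: [1.468, 0.742, -0.9]
ft_force: [-0.7, -0.0, -0.0]
grip_width: 0.426
```

{"name": "servo_tool", "arguments": {
  "commands": [
    [[0, 0, 0, -4.3, 2.5, 0, 30], [0, 0, 0, -13, 7.5, 0, 30], [0, 0, 0, -26, 15, 0, 30], [0, 0, 0, -52, 30, 0, 30], [0, 0, 0, -78, 45, 0, 30]]
  ]
}}

```text
time: 15.35
position: [0.5727, 0.0195, 0.1065]
tool_rot: [1.467, 0.743, -0.901]
ft_force: [0.6, -1.2, -1.6]
grip_width: 0.431
```

```bash
python3 - <<'E'
from tg import *
s=ctrl.get_state();print(s["time"],s["position"].round(4),s["ft_force"].round(1),s["torque"].round(2),s["grip_width"],s["joint_positions"].round(2))
NEST=np.array([.5447,-.2350,.070]);rot=rotT(-6.2,0)
c,q=np.cos(np.radians(-6.2)),np.sin(np.radians(-6.2))
# tip at standard x=+29 , t=4.5 above underside
for dx,h in((-.004,.060),(-.004,.009)):
    T=NEST+np.array([c,q,0])*(dx+.029)+[0,0,h+.0045]; show(T,rot)
w=vision.get_image("wrist");save("w4raw.png",w)
E
```

```text
15.35 [0.5727 0.0195 0.1065] [ 0.6 -1.2 -1.6] [-0.02  0.68 -0.01] 0.43134157759732683 [ 0.92 -0.21 -1.    2.22 -0.12  0.53 -1.71]
turn [ -0.15   0.04 -29.94] shift [ 15.3  20.4 256. ] world [ 0.5696 -0.2377  0.1035]
turn [ -0.15   0.04 -29.94] shift [ 59.5  -5.  256. ] world [ 0.5696 -0.2377  0.0525]
```

{"name": "servo_tool", "arguments": {
  "commands": [
    [[0, 0, -6, 0, 4, 45, 30], [0, 0, -12, 0, 8, 95, 30], [0, 0, -18, 5, 12, 145, 30], [0, 0, -24, 10, 16, 195, 30], [0, 0, -30, 15, 20, 245, 30]]
  ]
}}

```text
time: 16.02
position: [0.5711, -0.2289, 0.1028]
tool_rot: [1.289, 1.157, -1.293]
ft_force: [1.1, 1.1, 0.7]
grip_width: 0.425
```

{"name": "servo_tool", "arguments": {
  "commands": [
    [[0, 0, 0, 0, 0, 5, 30], [0, 0, 0, 0, 0, 11, 30], [0, 0, 0, 0, 0, 11, 30]]
  ]
}}

```text
time: 16.4
position: [0.5697, -0.2367, 0.1037]
tool_rot: [1.289, 1.155, -1.289]
ft_force: [-0.3, 0.5, -1.1]
grip_width: 0.424
```

```bash
python3 - <<'E'
from tg import *
s=ctrl.get_state();print(s["time"],s["position"].round(4),s["ft_force"].round(1),s["torque"].round(2),s["grip_width"],s["joint_positions"].round(2))
NEST=np.array([.5447,-.2350,.070]);rot=rotT(-6.2,0)
c,q=np.cos(np.radians(-6.2)),np.sin(np.radians(-6.2))
T=NEST+np.array([c,q,0])*(-.004+.029)+[0,0,.060+.0045]; show(T,rot)
g=lambda x:np.clip(255*(x/255.)**.6,0,255).astype(np.uint8)
f=lambda im,s:cv2.resize(im,None,fx=s,fy=s,interpolation=cv2.INTER_CUBIC)
i=vision.camera_info("wrist");np.save("w5.npy",np.array(i["pose"]));w=vision.get_image("wrist");save("w5raw.png",w)
b=vision.get_image("scene");a=vision.get_image("side");cv2.imwrite("pics/k_scene.png",b[:,:,::-1]);cv2.imwrite("pics/k_side.png",a[:,:,::-1])
save("k.png",np.hstack([g(f(w[100:340,150:390],2.2)),g(np.vstack([f(b[220:310,130:230],2.93),f(a[80:170,250:350],2.93)]))]))
E
```

```text
16.4 [ 0.5697 -0.2367  0.1037] [-0.3  0.5 -1.1] [ 0.03 -0.02 -0.02] 0.4243265333046301 [ 0.98  0.41 -0.79  1.63  0.31  1.23 -1.55]
turn [-0.06  0.05 -0.03] shift [0.2 0.  1. ] world [ 0.5696 -0.2377  0.1035]
```

```bash
python3 - <<'E'
from tg import *
i=vision.camera_info("wrist");w=cv2.imread("pics/w5raw.png");g=w.mean(2).astype(int)
s=ctrl.get_state();r=R.from_rotvec(s["tool_rot"]);tip=np.array(s["position"])-r.apply([.031,0,0])
# standard pts in tool frame from tip: toolx down, y along X. centre at y=-29
def P(x,y,z,t=.0045): return tip+r.apply([t-z,x-.029,-y])
for n,x,z in[("far top",.033,.012),("far step in",.033,.007),("far low",.038,.007),("far bot",.038,0),("win far",.0125,.012),("win near",-.0125,.012),("near top",-.033,.012)]:
    print(n,proj(i,[P(x,-.019,z),P(x,.019,z)]).round(1).tolist())
for c in(245,258,270): print(c,[(v,g[v,c]) for v in range(170,262,2)])
for v in(205,215,225,235,245,280,290,295): print(v,g[v,215:305:2].tolist())
E
```

```text
far top [[290.1, 237.8], [223.3, 237.8]]
far step in [[289.2, 234.4], [224.3, 234.4]]
far low [[289.4, 226.4], [224.1, 226.4]]
far bot [[288.2, 222.2], [225.4, 222.2]]
win far [[289.1, 270.2], [224.4, 270.2]]
win near [[287.9, 307.1], [225.6, 307.0]]
near top [[287.0, 335.3], [226.6, 335.2]]
245 [(170, np.int64(44)), (172, np.int64(42)), (174, np.int64(31)), (176, np.int64(33)), (178, np.int64(34)), (180, np.int64(34)), (182, np.int64(40)), (184, np.int64(83)), (186, np.int64(91)), (188, np.int64(90)), (190, np.int64(88)), (192, np.int64(85)), (194, np.int64(35)), (196, np.int64(31)), (198, np.int64(35)), (200, np.int64(33)), (202, np.int64(32)), (204, np.int64(36)), (206, np.int64(31)), (208, np.int64(32)), (210, np.int64(34)), (212, np.int64(29)), (214, np.int64(32)), (216, np.int64(31)), (218, np.int64(35)), (220, np.int64(50)), (222, np.int64(33)), (224, np.int64(83)), (226, np.int64(85)), (228, np.int64(106)), (230, np.int64(107)), (232, np.int64(109)), (234, np.int64(107)), (236, np.int64(88)), (238, np.int64(91)), (240, np.int64(109)), (242, np.int64(107)), (244, np.int64(106)
[... 3042 characters left out ...]
 108, 106, 110, 106, 106, 105, 108, 109, 33, 10, 14, 12, 9, 11, 14]
280 [13, 15, 18, 64, 66, 67, 162, 219, 218, 217, 220, 216, 215, 70, 19, 51, 158, 169, 169, 168, 171, 169, 173, 169, 171, 166, 162, 163, 134, 19, 15, 79, 110, 110, 108, 109, 108, 111, 47, 44, 42, 19, 11, 13, 8]
290 [18, 3, 41, 76, 76, 78, 151, 223, 216, 219, 220, 200, 20, 34, 169, 169, 168, 168, 170, 169, 170, 171, 166, 170, 163, 161, 164, 162, 161, 163, 115, 9, 58, 112, 107, 111, 110, 109, 44, 47, 44, 31, 12, 15, 12]
295 [16, 11, 80, 76, 79, 78, 117, 219, 216, 215, 218, 219, 141, 15, 102, 171, 169, 171, 171, 170, 167, 170, 168, 169, 165, 162, 161, 160, 164, 156, 23, 7, 103, 114, 111, 108, 110, 113, 42, 43, 44, 42, 8, 13, 15]
```

The standard sits flat in the grip: its measured far-end rows and its window agree with the model within about 1 px. Next I'll check the stop in this same picture before lowering.

```bash
python3 - <<'E'
from tg import *
i=vision.camera_info("wrist");g=cv2.imread("pics/w5raw.png").mean(2)
m=np.where(g[188,215:310]>65)[0]+215;print("stop cols",m.min(),m.max())
m2=[v for v in range(175,205) if g[v,250:265].mean()>60];print(m2)
print("face",onz(i,[[(m.min()+m.max())/2,m2[-1]+.5]],.077).round(4),"back",onz(i,[[(m.min()+m.max())/2,m2[0]-.5]],.077).round(4), "left/right",onz(i,[[m.min(),188],[m.max(),188]],.077).round(4).tolist())
c,q=np.cos(np.radians(-6.2)),np.sin(np.radians(-6.2))
print("assumed face",np.array([.5447,-.2350])+.038*np.array([c,q]))
s=ctrl.get_state();print(s["position"])
# guess of the standard's far bottom edge from picture
print("far bottom edge at underside z .130:",onz(i,[[258,223.0]],.130).round(4), "model far end", (np.array(s["position"])[:2]+np.array([c,q])*.009).round(4))
E
```

```text
stop cols 244 274
[183, 184, 185, 186, 187, 188, 189, 190, 191, 192, 193]
face [[ 0.5827 -0.2394  0.077 ]] back [[ 0.5914 -0.2403  0.077 ]] left/right [[0.5883, -0.2283, 0.077], [0.5858, -0.2514, 0.077]]
assumed face [ 0.58247774 -0.23910398]
[ 0.56990015 -0.23650199  0.10419091]
far bottom edge at underside z .130: [[ 0.578  -0.2381  0.13  ]] model far end [ 0.5788 -0.2375]
```

The stop face measures (0.5827, -0.2394) against the assumed (0.5825, -0.2391). Now I shift +x past the jaw's face and lower to above the stop's height.

{"name": "servo_tool", "arguments": {
  "commands": [
    [[0, 0, 0, 10, 5, 0.5, 30], [0, 0, 0, 25, 10.5, 0.5, 30], [0, 0, 0, 40, 10.5, 0.5, 30], [0, 0, 0, 48, 10.5, 0.5, 30], [0, 0, 0, 50, 10.5, 0.5, 30]]
  ]
}}

```text
time: 17.18
position: [0.5797, -0.2389, 0.0521]
tool_rot: [1.29, 1.157, -1.291]
ft_force: [0.5, 1.4, 0.1]
grip_width: 0.427
```

{"name": "servo_tool", "arguments": {
  "commands": [
    [[0, 0, 0, 0, -3, 0, 30], [0, 0, 0, 0, -6, 0, 30], [0, 0, 0, 0, -6, 0, 30]]
  ]
}}

```text
time: 17.55
position: [0.5755, -0.2387, 0.0542]
tool_rot: [1.291, 1.152, -1.288]
ft_force: [3.2, -0.3, -1.0]
grip_width: 0.425
```

The jaw is pushing back with 3.2 N, as its spring predicts. I'll push it further back.

{"name": "servo_tool", "arguments": {
  "commands": [
    [[0, 0, 0, 0, -3, 0, 30], [0, 0, 0, 0, -5, 0, 30], [0, 0, 0, 0, -5, 0, 30]]
  ]
}}

```text
time: 17.92
position: [0.5707, -0.2382, 0.0541]
tool_rot: [1.291, 1.152, -1.288]
ft_force: [5.5, -0.3, -1.2]
grip_width: 0.426
```

{"name": "servo_tool", "arguments": {
  "commands": [
    [[0, 0, 0, 3, 0, 0, 30], [0, 0, 0, 6, 0, 0, 30], [0, 0, 0, 7, 0, 0, 30]]
  ]
}}

```text
time: 18.3
position: [0.571, -0.2383, 0.0474]
tool_rot: [1.291, 1.152, -1.288]
ft_force: [6.2, -1.1, 1.6]
grip_width: 0.428
```

{"name": "servo_tool", "arguments": {
  "commands": [
    [[0, 0, 0, 1, 0, 0, 30], [0, 0, 0, 2, 0, 0, 30], [0, 0, 0, 2, 0, 0, 30]]
  ]
}}

```text
time: 18.68
position: [0.5711, -0.2383, 0.0455]
tool_rot: [1.291, 1.152, -1.288]
ft_force: [5.4, -1.3, 0.9]
grip_width: 0.429
```

{"name": "servo_tool", "arguments": {
  "commands": [
    [[0, 0, 0, 1, 0, 0, 30], [0, 0, 0, 1.5, 0, 0, 30], [0, 0, 0, 1.5, 0, 0, 30]]
  ]
}}

```text
time: 19.05
position: [0.5711, -0.2384, 0.0442]
tool_rot: [1.291, 1.151, -1.288]
ft_force: [5.1, -0.8, 2.5]
grip_width: 0.429
```

{"name": "servo_tool", "arguments": {
  "commands": [
    [[0, 0, 0, 0.7, 0, 0, 30], [0, 0, 0, 1.2, 0, 0, 30], [0, 0, 0, 1.2, 0, 0, 30]]
  ]
}}

```text
time: 19.42
position: [0.5711, -0.2384, 0.0441]
tool_rot: [1.29, 1.151, -1.288]
ft_force: [2.7, 0.1, 9.3]
grip_width: 0.431
```

It touches the plate at 9 N. Now forward to the stop, then release.

{"name": "servo_tool", "arguments": {
  "commands": [
    [[0, 0, 0, 0, 1.2, 0, 30], [0, 0, 0, 0, 2.4, 0, 30], [0, 0, 0, 0, 2.4, 0, 30]]
  ]
}}

```text
time: 19.8
position: [0.5728, -0.2386, 0.0441]
tool_rot: [1.29, 1.152, -1.29]
ft_force: [0.6, -0.1, 11.2]
grip_width: 0.427
```

{"name": "servo_tool", "arguments": {
  "commands": [
    [[0, 0, 0, 0, 0, 0, 52], [0, 0, 0, 0, 0, 0, 52], [0, 0, 0, 0, 0, 0, 52]]
  ]
}}

```text
time: 20.18
position: [0.5705, -0.2382, 0.0408]
tool_rot: [1.289, 1.157, -1.292]
ft_force: [-0.1, 0.3, 0.7]
grip_width: 0.585
```

{"name": "servo_tool", "arguments": {
  "commands": [
    [[0, 0, 0, -20, 0, 0, 52], [0, 0, 0, -45, 0, 0, 52], [0, 0, 0, -70, -20, 0, 52], [0, 0, 0, -95, -70, 0, 60], [0, 0, 0, -100, -100, 0, 60]]
  ]
}}

```text
time: 20.8
position: [0.472, -0.2272, 0.1442]
tool_rot: [1.289, 1.152, -1.29]
ft_force: [0.1, 0.1, -0.0]
grip_width: 0.676
```

{"name": "servo_tool", "arguments": {
  "commands": [
    [[0, 0, 0, 0, 0, 0, 0], [0, 0, 0, 0, 0, 0, 0], [0, 0, 0, 0, 0, 0, 0]]
  ]
}}

```text
time: 21.18
position: [0.4733, -0.2269, 0.1416]
tool_rot: [1.29, 1.156, -1.289]
ft_force: [0.3, -0.1, -0.8]
grip_width: 0.434
```

```bash
python3 - <<'E'
from tg import *
s=ctrl.get_state();print(s["time"],s["position"].round(4),s["ft_force"].round(1),s["grip_width"])
i=vision.camera_info("wrist");np.save("w6.npy",np.array(i["pose"]));w=vision.get_image("wrist");save("w6raw.png",w)
b=vision.get_image("scene");a=vision.get_image("side")
NEST=np.array([.5447,-.2350,.070]);c,q=np.cos(np.radians(-6.2)),np.sin(np.radians(-6.2))
N=lambda x,y,z:NEST+[c*x-q*y,q*x+c*y,z]
pts=[N(x,y,z) for x,z in((.038,.007),(.033,.012),(-.033,.012)) for y in(-.019,.019)]+[N(0,0,.012)]
p=proj(i,pts);print(p.round(1).tolist())
g=lambda x:np.clip(255*(x/255.)**.7,0,255).astype(np.uint8)
f=lambda im,s:cv2.resize(im,None,fx=s,fy=s,interpolation=cv2.INTER_CUBIC)
cc=p[6].astype(int);x,y=cc[0]-60,max(0,cc[1]-65)
crop=np.ascontiguousarray(f(w[y:y+130,x:x+120],4.2))
for k in p: cv2.circle(crop,tuple(int(v) for v in (k-[x,y]+.5)*4.2),3,(255,0,0),1)
H=crop.shape[0]//2
r1=f(b[230:310,130:220],3);r2=f(a[95:175,255:345],3)
R_=np.vstack([r1,r2]);R_=cv2.resize(R_,(R_.shape[1],crop.shape[0]))
print(x,y); save("l.png",g(np.hstack([crop,R_])))
E
```

```text
21.175 [ 0.4733 -0.2269  0.1416] [ 0.3 -0.1 -0.8] 0.43406951671241134
[[280.8, 67.5], [234.4, 67.5], [281.1, 73.1], [234.0, 73.2], [279.7, 155.0], [235.6, 155.1], [257.6, 115.5]]
197 50
```

View pics/l.png

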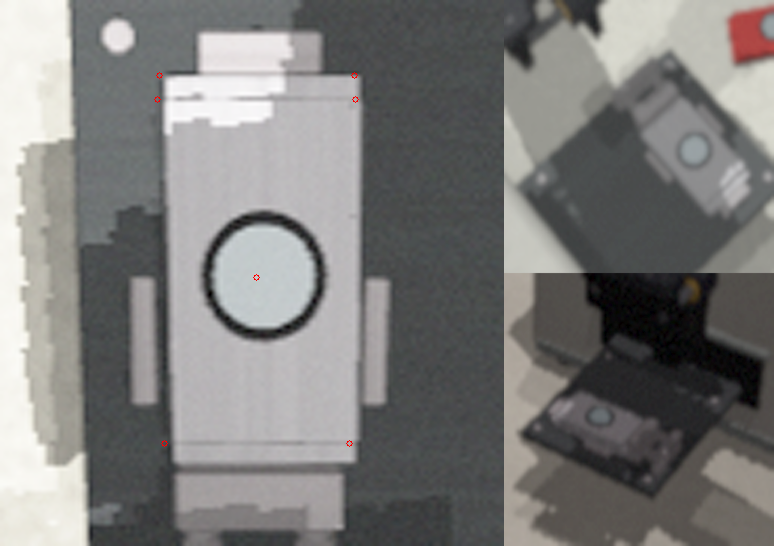

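The wrist view shows the standard clamped between the stop (260,55) and the jaw (260,500), parallel and between both guides. To be sure both ends are flat on the plate, I'll press lightly on the metal at each end with shut fingers.

{"name": "servo_tool", "arguments": {
  "commands": [
    [[0, 0, 0, 0, 25, 1, 0], [0, 0, 0, 20, 49, 1, 0], [0, 0, 0, 60, 49, 1, 0], [0, 0, 0, 80, 49, 1, 0], [0, 0, 0, 83, 49, 1, 0]]
  ]
}}

```text
time: 21.95
position: [0.5199, -0.2331, 0.0571]
tool_rot: [1.29, 1.158, -1.291]
ft_force: [-0.3, -0.3, 0.2]
grip_width: 0.008
```

{"name": "servo_tool", "arguments": {
  "commands": [
    [[0, 0, 0, 1.5, 0, 0, 0], [0, 0, 0, 3, 0, 0, 0], [0, 0, 0, 3, 0, 0, 0]]
  ]
}}

```text
time: 22.32
position: [0.5214, -0.234, 0.0564]
tool_rot: [1.29, 1.153, -1.29]
ft_force: [0.6, -0.5, -0.5]
grip_width: 0.009
```

{"name": "servo_tool", "arguments": {
  "commands": [
    [[0, 0, 0, 1.5, 0, 0, 0], [0, 0, 0, 3, 0, 0, 0], [0, 0, 0, 3, 0, 0, 0]]
  ]
}}

```text
time: 22.7
position: [0.5208, -0.2336, 0.0525]
tool_rot: [1.29, 1.155, -1.29]
ft_force: [-0.1, 0.2, -0.2]
grip_width: 0.007
```

{"name": "servo_tool", "arguments": {
  "commands": [
    [[0, 0, 0, 0.8, 0, 0, 0], [0, 0, 0, 0.8, 0, 0, 0]]
  ]
}}

```text
time: 22.95
position: [0.5209, -0.2336, 0.052]
tool_rot: [1.29, 1.155, -1.29]
ft_force: [-0.7, 1.2, 2.9]
grip_width: 0.003
```

{"name": "servo_tool", "arguments": {
  "commands": [
    [[0, 0, 0, 0.8, 0, 0, 0], [0, 0, 0, 0.8, 0, 0, 0]]
  ]
}}

```text
time: 23.2
position: [0.5209, -0.2336, 0.052]
tool_rot: [1.289, 1.155, -1.291]
ft_force: [-3.6, 1.3, 7.9]
grip_width: 0.006
```

{"name": "servo_tool", "arguments": {
  "commands": [
    [[0, 0, 0, 0.6, 0, 0, 0], [0, 0, 0, 0.6, 0, 0, 0]]
  ]
}}

```text
time: 23.45
position: [0.521, -0.2336, 0.0519]
tool_rot: [1.289, 1.155, -1.291]
ft_force: [-5.2, 1.4, 11.5]
grip_width: 0.004
```

The jaw end holds firm at 0.052 under 11.5 N. I'll compare the stop end.

{"name": "servo_tool", "arguments": {
  "commands": [
    [[0, 0, 0, -8, 0, 0, 0], [0, 0, 0, -8, 23, 0, 0], [0, 0, 0, -8, 46, 0, 0], [0, 0, 0, -5, 46, 0, 0], [0, 0, 0, -4, 46, 0, 0]]
  ]
}}

```text
time: 24.08
position: [0.5657, -0.2385, 0.0537]
tool_rot: [1.29, 1.156, -1.291]
ft_force: [-0.2, -0.6, 0.5]
grip_width: 0.005
```

{"name": "servo_tool", "arguments": {
  "commands": [
    [[0, 0, 0, 1, 0, 0, 0], [0, 0, 0, 1.8, 0, 0, 0], [0, 0, 0, 1.8, 0, 0, 0]]
  ]
}}

```text
time: 24.45
position: [0.5663, -0.2389, 0.0526]
tool_rot: [1.29, 1.155, -1.291]
ft_force: [-0.6, -0.2, -0.3]
grip_width: 0.005
```

{"name": "servo_tool", "arguments": {
  "commands": [
    [[0, 0, 0, 1, 0, 0, 0], [0, 0, 0, 1.2, 0, 0, 0], [0, 0, 0, 1.2, 0, 0, 0]]
  ]
}}

```text
time: 24.82
position: [0.5667, -0.2389, 0.052]
tool_rot: [1.29, 1.154, -1.291]
ft_force: [-3.0, -0.1, 5.4]
grip_width: 0.005
```

Both ends are at 0.0520. One firmer press here, then retreat.

{"name": "servo_tool", "arguments": {
  "commands": [
    [[0, 0, 0, 1, 0, 0, 0], [0, 0, 0, 1, 0, 0, 0]]
  ]
}}

```text
time: 25.08
position: [0.5667, -0.2389, 0.052]
tool_rot: [1.289, 1.154, -1.291]
ft_force: [-4.1, 1.2, 10.4]
grip_width: 0.005
```

{"name": "servo_tool", "arguments": {
  "commands": [
    [[0, 0, 0, -20, 0, 0, 0], [0, 0, 0, -60, 0, 0, 0], [0, 0, 0, -110, -40, 0, 0], [0, 0, 0, -150, -90, 0, 0], [0, 0, 0, -150, -100, 0, 0]]
  ]
}}

```text
time: 25.7
position: [0.4675, -0.2285, 0.2041]
tool_rot: [1.289, 1.147, -1.29]
ft_force: [0.0, -0.6, -0.7]
grip_width: 0.004
```

```bash
python3 - <<'E'
from tg import *
s=ctrl.get_state();print(s["time"],s["position"].round(4),s["ft_force"].round(1))
i=vision.camera_info("wrist");w=vision.get_image("wrist");g=w.mean(2).astype(int)
NEST=np.array([.5447,-.2350,.070]);c,q=np.cos(np.radians(-6.2)),np.sin(np.radians(-6.2))
N=lambda x,y,z:NEST+[c*x-q*y,q*x+c*y,z]
for k,x,z in(("stop edge",.038,.007),("step",.033,.012),("win far",.0125,.012),("win near",-.0125,.012),("near top",-.033,.012),("jaw top",-.038,.0185)): print(k,proj(i,[N(x,-.001,z)]).round(1))
u=int(proj(i,[N(0,-.010,.012)])[0][0]);u2=int(proj(i,[N(0,-.001,.012)])[0][0])
print(u2,g[80:200,u2].tolist())
p=proj(i,[[.543,.074,.037],[.549,.126,.037],[.538,.0235,.037]]).round(0);print(p.tolist())
S=vision.get_image("scene").mean(2);print("pockets scene",[S[int(v)-1:int(v)+2,int(uu)-1:int(uu)+2].mean().round() for uu,v in ((264,212),(283,200),(297,188))])
A=cv2.imread("pics/raw_scene.png").mean(2);d=np.abs(A-S)[170:215,270:305];print("diff three/slot",d.mean().round(1))
E
```

```text
25.7 [ 0.4675 -0.2285  0.2041] [ 0.  -0.6 -0.7]
stop edge [[255.5  72.4]]
step [[255.5  77. ]]
win far [[255.6  98.3]]
win near [[255.8 123.3]]
near top [[255.9 143.1]]
jaw top [[255.9 148.4]]
255 [162, 161, 163, 160, 166, 160, 165, 161, 162, 167, 161, 162, 164, 167, 161, 162, 164, 160, 126, 22, 28, 119, 179, 181, 181, 180, 179, 178, 179, 180, 179, 179, 176, 179, 178, 181, 178, 181, 180, 181, 174, 55, 25, 71, 159, 162, 159, 162, 163, 163, 162, 160, 162, 161, 159, 162, 164, 161, 163, 161, 162, 161, 156, 136, 154, 152, 156, 149, 83, 122, 135, 135, 134, 136, 135, 134, 131, 128, 127, 122, 55, 44, 44, 45, 42, 41, 45, 34, 33, 37, 48, 68, 70, 79, 94, 92, 94, 110, 106, 83, 52, 61, 120, 118, 120, 119, 116, 121, 120, 123, 121, 117, 112, 116, 123, 122, 119, 119, 119, 120]
[[4.0, 143.0], [-38.0, 143.0], [45.0, 142.0]]
pockets scene [np.float64(31.0), np.float64(144.0), np.float64(118.0)]
diff three/slot 19.1
```

```bash
python3 -c "
from bench import close_job
print(close_job())"
```

```text
the job is handed in; nothing more can be done
None
```

The round-window standard is clamped in the reader's carriage, and the job was handed in at about 26 s of the 64 s allowed. I tipped it in its pocket, gripped the raised end and carried it over. On the carriage I pushed the jaw back with it, set it down on the plate, moved it up to the stop and let go.

**Last checks**
- **Clamping:** in the last wrist pictures the standard sits between the stop and the jaw, parallel and between the guides. Its window and end edges are within about 2 px of the predicted places. It is about 1 mm off-centre sideways.
- **Flatness:** pressing each end with 10 to 11 N met firm resistance at the same height (0.052), so I take it to be flat on the plate. I did not measure the plate height separately.
- **Case:** its pocket is now dark. The other two pockets still show bright metal at one sampled spot each in the scene picture. A pixel difference against the first picture was not conclusive (mean 19), probably because the shadows changed.
- **Robot:** it is clear of everything and reads about zero force.

**What disagreed or went wrong**
- **Fingertip position:** the fingertips are about 31 mm short of where the reported TCP says they are. The first presses therefore missed or only nudged the standard, and I corrected the offset after finding it by touch and camera.
- **Hard contact:** on the press that tipped it, the shut fingers probably caught the pocket's near rim. The wrist force read about 68 N in z and 29 N in x before they dropped in. I had chained those moves without checking the force between them. That stays under the 120 N wrist limit. I believe only the fingers touched, not the gripper body (limit 40 N), but I could not confirm that.

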